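# Put the sample cup away in the drawer

### The arm

A 6-joint arm with a two-finger parallel gripper is mounted at the origin on the work surface. World frame = base frame: x ahead of the robot, y to its left, z up, the work surface at z = 0. Lengths are in mm, angles in rad, forces in N, time in s.
With the tool pointing down it reaches from about 225 to 875 mm from the base axis. Payload 3.4 kg.
Tool frame: the origin (TCP) lies between the finger pads; the fingertips stand 19 mm ahead of it and the grasp point (between the pads) is the TCP; y points along the fingers, z is the direction in which the jaws open and shut, and the axes are right-handed (so a half turn about y gives the same grasp; the last joint's range is limited). The gripper opens to 85 mm and grips with 20 to 120 N. Pads are 22 mm wide; open, the fingers measure 114 mm over their backs; the gripper's body (76 mm by 85 mm) begins 54 mm behind the grasp point. The pads swing forward as they close: fully open they stand 13 mm farther back than shut.
Start: joints at [1.163, 0.276, 1.505, -0, 1.361, -0.121], TCP at [162.674, 551.541, 250.328] pointing down, gripper open.
Joint ranges: [-2.89, 2.89], [-0.75, 2.08], [0.22, 2.7], [-1.18, 4.32], [0.11, 2.71], [-2.7, 2.7]. Speed limits (rad/s): [2.57, 2.57, 3.14, 3.14, 3.14, 3.14].

### API

Orientations are given as a rotation vector (axis times angle).
In Python, from station import * gives the robot as it stands.
- The arm moves only by the shell command python3 -m jog 'ROWS' [FORCE]. ROWS is a JSON object of lists of equal length, an entry for each row: "claw": the opening, from -1 (shut) to 1 (fully open); "xyz": the shift along the tool's x, y, z in m, a list of three; "turn": the turn, a rotation vector about the tool's x, y, z in degrees, a list of three. A call has 1 to 5 rows; each row shifts and turns the commanded pose from where the row before left it, along the tool's axes as they then stand; what a row does not reach is not made up. A row lasts 1/8 s, in which the tool goes at most 62.5 mm and 10.7 degrees, less where a joint would pass 70% of its speed; a pose out of reach is approached as far as the arm can. A call with a gripper value outside its range is refused whole. The fingers move at their own pace and stop on an object; FORCE is the grip in N (left out, the last holds). Time passes only in rows, so rows that do not move let the fingers close. It gives the time, the measured TCP pose, the force and the opening at its end, in the units of the state.
- observe(): the state, without advancing time (a new reading comes with each control period).
- get_image(name): name is "side" or "top"; returns a dict with "frame" (400x640x3 uint8, blue, green, red), "fx", "fy", "cx", "cy" (pixels), "k1" (the pictures are not rectified: a ray, as slopes to the right and down, at radius r is drawn at 1 + k1 r^2 times it, then the intrinsics apply), "origin" and "orientation" of the camera in the world. Camera axes: x right, y up, looking along -z (the intrinsics and any distortion apply to the point x, -y, -z); pixel columns grow to the right and rows downward; lengths in mm; the calibration is good to about 2 mm. A picture is of the moment at which its call begins. There is no depth.
- job_done(): hands the job in, once; it reports no verdict.
The state is a dict: "time_s": time; "joints": joint angles; "dq": joint speeds; "joint_efforts": joint torques, N m; "tool_pos": TCP position; "orientation": TCP orientation; "contact_force": force on the tool from outside, world axes, zero at the start; "ft_torque": the same for the moment, N m; "width": finger opening in mm.
Only numpy, scipy, OpenCV 4.12 (cv2) and the standard library are available. Lean on these libraries where they do the work, as an engineer would, in place of code of your own. Each camera call takes 0.05 s, during which the arm holds its last target.

### The job

Put the loose tapered cup from the bench away: pull open the drawer of the small white unit, stand the cup upright inside its identical twin in the drawer, lowering it gently (neither dropped nor pressed down) until it rests in it and letting go, then push the drawer fully shut. Keep the dish in the drawer upright, and leave the bottle, the vial tray and the tip box where they are.

Things in the scene. Friction and masses are not known exactly. Their poses are not given: they have to be found in the camera images.
- drawer_handle (a point): Centre of the drawer's handle: a level steel bar 120 mm long, 11 mm thick, 35 mm (bar centre to face) in front of the drawer's grey face, 165 mm above the bench and 35 mm below the unit's top, on two thin stems 51 mm either side of its centre. Its y axis runs along the bar; its x axis points level into the unit: the drawer opens along -x.
- unit_top (a point): White one-drawer unit fixed on the bench, 280 mm deep, 300 wide, 200 high, same axes as the handle; this point is the middle of its top's front edge. Its drawer's front is 294 mm wide and reaches 185 mm above the bench; behind it are low side walls (top 78 mm above the bench) and a floor 22 mm above the bench. The space above that floor inside the unit is 166 mm high.
- drawer (a joint): How far the drawer is pulled out, in m: 0 fully shut, 0.18 at its stop. It starts shut or up to 20 mm ajar, slides stiffly (a few N) and stays where it is left.
- cup_center (a point): Centre (on the axis, 50 mm above its underside) of the loose cup on the bench: a plain grey open tapered cup, 100 mm tall, outer diameter 42 mm at the foot and 66 mm at the rim, wall 4.5 mm, about 0.1 kg. It stands upright, mouth up. Its z axis points up.
- stored_cup_center (a point): Centre (on the axis, 50 mm above its underside) of the identical cup standing loose, mouth up, on the drawer's floor near the front, left or right; hidden until the drawer is open, it travels with it. When one cup rests in the other, the upper one's centre is about 45 mm above the lower one's (43 to 46), so that much of it stands out; pressed further it wedges.
- dish_center (a point): Centre (25 mm above its underside) of a low straight-walled grey dish, 80 mm across and 50 mm tall, standing loose in the drawer beside the stored cup. Bystander.
- bottle: Capped amber bottle, 90 mm across, 190 mm tall, standing on the bench; origin at the centre of its underside. Bystander.
- vial_tray: Low aluminium tray of vials, 90 x 160 mm, 66 mm tall, on the bench; origin at the centre of its underside. Bystander.
- tip_box: Closed grey box with a white lid, 122 x 87 mm, 66 mm tall, on the bench; origin at the centre of its underside. Bystander.
Things that resemble listed ones, but are neither listed nor needed, are in the scene too. Leave any blue look-alike of the part that bears cup_center alone.

How it is judged (in metres and radians):
On the way, in this order (a step that is already met when the one before it is completed fails the run):
1. the drawer is pulled open by at least 100 mm (value of joint drawer above 0.1 m), for 0.2 s.
2. the cup stands upright in the stored cup, let go, with the drawer still open (value of joint drawer above 0.06 m and horizontal distance between cup_center and stored_cup_center below 0.008 m and z of cup_center in the frame of stored_cup_center between 0.025 and 0.058 m and angle between cup_center's own z axis and vertical below 0.12 rad and contact force between the fingers and cup below 0.1 N), for 0.3 s.
At the end, for the whole second after the job is handed in: The drawer is shut (within 8 mm); the cup stands in the stored cup, its axis within 8 mm of it, its centre 25 to 58 mm above the other's, both upright within 0.12 rad and at rest; the dish in the drawer stands upright (value of joint drawer below 0.008 m and horizontal distance between cup_center and stored_cup_center below 0.008 m and z of cup_center in the frame of stored_cup_center between 0.025 and 0.058 m and angle between each of cup_center, stored_cup_center, dish_center's own z axis and vertical below 0.12 rad and linear speed of cup below 0.02 m/s); the robot touches nothing.
It fails at once if the cups are pressed, dropped or wedged together: more than 50 N between their walls (about what a push of 30 N or a fall of 15 to 20 mm does) (contact force between cup and stored_cup above 50 N).
It fails at once if the dish in the drawer is tipped over (angle between dish_center's own z axis and vertical above 0.6 rad).
It fails at once if the bottle, vial tray or tip box is moved by more than 30 mm (distance of any of bottle, vial_tray, tip_box from where it was at the start of the episode above 0.03 m).
It also fails if it takes over 70 s, if anything falls off the work surface, if the arm or the gripper's body presses on something with over 40 N, if the wrist force passes 120 N, or if a joint passes its speed limit or range.

## Working session

There is one attempt and no reset: what is moved stays moved. The work goes in short steps, Python scripts to look and compute and a shell command to move; the robot and the scene stay as the last step left them, time stands still between calls to the robot, and variables do not carry over. Pictures are saved under pics/ and viewed, and the job is handed in when it is done.

```bash
ls; mkdir -p pics; cat > h.py <<'E'
import numpy as np, cv2
from scipy.spatial.transform import Rotation as R
from station import *
def snap(cam,name,crop=None,scale=1):
    d=get_image(cam); f=d["frame"]
    np.save('pics/'+name+'.npy',np.array([{k:v for k,v in d.items()}],dtype=object),allow_pickle=True)
    show(f,name,crop,scale); return d
def show(f,name,crop=None,scale=1):
    f=np.ascontiguousarray(f)
    if crop: f=f[crop[1]:crop[3],crop[0]:crop[2]]
    if scale!=1: f=cv2.resize(f,None,fx=scale,fy=scale,interpolation=cv2.INTER_CUBIC)
    cv2.imwrite('pics/'+name+'.png',f)
def load(name): return np.load('pics/'+name+'.npy',allow_pickle=True)[0]
def Rm(d):
    o=np.array(d["orientation"],float)
    return o if o.shape==(3,3) else R.from_rotvec(o).as_matrix()
def ray(d,u,v):
    xd=(u-d["cx"])/d["fx"]; yd=(v-d["cy"])/d["fy"]
    x,y=xd,yd
    for _ in range(30):
        s=1+d["k1"]*(x*x+y*y); x,y=xd/s,yd/s
    r=Rm(d)@np.array([x,-y,-1.]); return np.array(d["origin"],float),r/np.linalg.norm(r)
def atz(d,u,v,z):
    o,r=ray(d,u,v); return o+r*(z-o[2])/r[2]
def proj(d,p):
    c=Rm(d).T@(np.array(p,float)-np.array(d["origin"],float)); x=c[0]/-c[2]; y=-c[1]/-c[2]
    s=1+d["k1"]*(x*x+y*y); return np.array([d["fx"]*x*s+d["cx"],d["fy"]*y*s+d["cy"]])
def tri(d1,p1,d2,p2):
    o1,r1=ray(d1,*p1);o2,r2=ray(d2,*p2)
    t=np.linalg.lstsq(np.c_[r1,-r2],o2-o1,rcond=None)[0]
    a=o1+t[0]*r1;b=o2+t[1]*r2; return (a+b)/2,np.linalg.norm(a-b)
E
python3 - <<'E'
from h import *
print(observe())
for c in("side","top"):
    d=snap(c,c+"0"); print(c,{k:v for k,v in d.items() if k!="frame"})
E
```

```text
pics
{'time_s': 0.0, 'joints': array([ 1.16300131e+00,  2.76561632e-01,  1.50613829e+00, -2.55778992e-05,
        1.36067750e+00, -1.21003077e-01]), 'dq': array([ 0.00111321, -0.00052973, -0.00050254,  0.00112045,  0.00019328,
        0.0014487 ]), 'joint_efforts': array([ 5.28967503e-04, -4.16783845e+01, -2.45805538e+01,  9.25563609e-05,
        1.12081561e-02,  1.15265672e-05]), 'tool_pos': array([162.47206499, 551.05384986, 249.4566397 ]), 'orientation': array([-1.5607813 ,  0.22550395, -0.22480711]), 'contact_force': array([0.40649319, 0.12272398, 0.3440436 ]), 'ft_torque': array([ 0.08567493, -0.0057624 ,  0.02005405]), 'width': 85.56944578328921}
side {'fx': 391.45990258724976, 'fy': 391.45990258724976, 'cx': 319.8008536526442, 'cy': 200.29040108431082, 'k1': -0.0805998575391311, 'origin': array([  28.87057923, -582.78932026, 1282.4197741 ]), 'orientation': array([ 0.58635925, -0.22765032, -0.74763133])}
top {'fx': 394.5711152585092, 'fy': 394.5711152585092, 'cx': 319.38801838939605, 'cy': 197.47585047345, 'k1': 0.010588890893097374, 'origin': array([ 403.75695631,   -6.97796735, 1270.66522365]), 'orientation': array([ 0.11690243, -0.10083862, -1.57881134])}
```

View pics/side0.png

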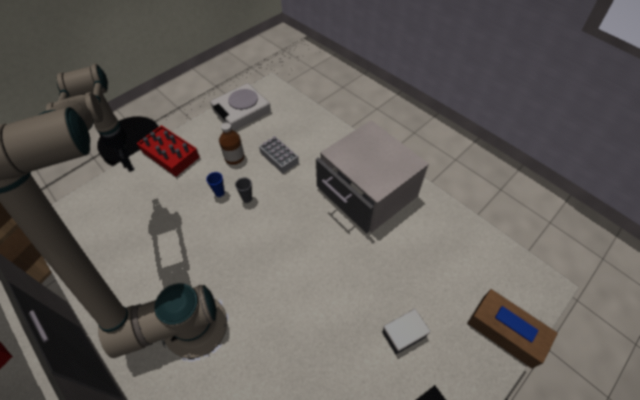

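View pics/top0.png

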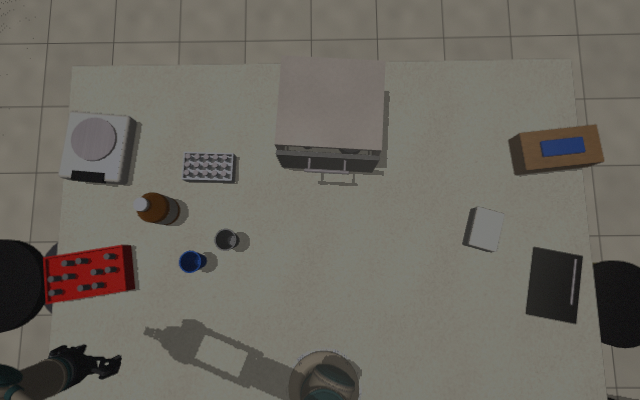

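The grey cup is at about (227,240) in the top view. The blue look-alike is at (193,261), and the unit's front edge and handle are near (330,150) and (337,180). I'll enlarge these.

```bash
python3 - <<'E'
from h import *
t=load("top0")["frame"]; s=load("side0")["frame"]
a=cv2.resize(t[130:200,260:400],None,fx=5,fy=5,interpolation=cv2.INTER_CUBIC)
b=cv2.resize(t[215:285,165:305],None,fx=4,fy=4,interpolation=cv2.INTER_CUBIC)
cv2.imwrite('pics/ta.png',cv2.convertScaleAbs(a,alpha=1.8))
cv2.imwrite('pics/tb.png',cv2.convertScaleAbs(b,alpha=1.8))
cv2.imwrite('pics/sa.png',cv2.convertScaleAbs(cv2.resize(s[120:250,300:440],None,fx=5,fy=4.5,interpolation=cv2.INTER_CUBIC),alpha=1.8))
cv2.imwrite('pics/sb.png',cv2.convertScaleAbs(cv2.resize(s[160:220,190:290],None,fx=8,fy=8,interpolation=cv2.INTER_CUBIC),alpha=1.8))
E
```

```text
(no output)
```

View pics/ta.png

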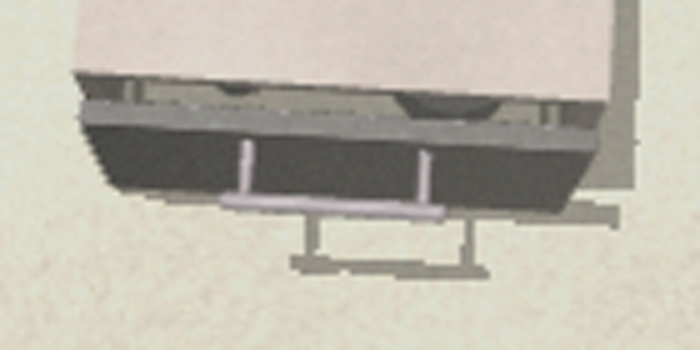

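View pics/tb.png

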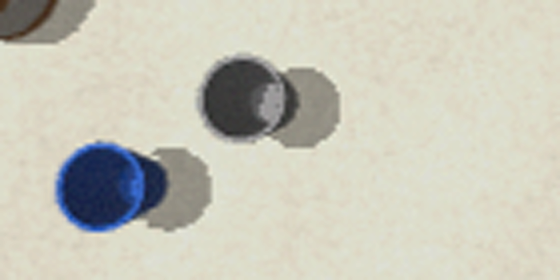

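View pics/sa.png

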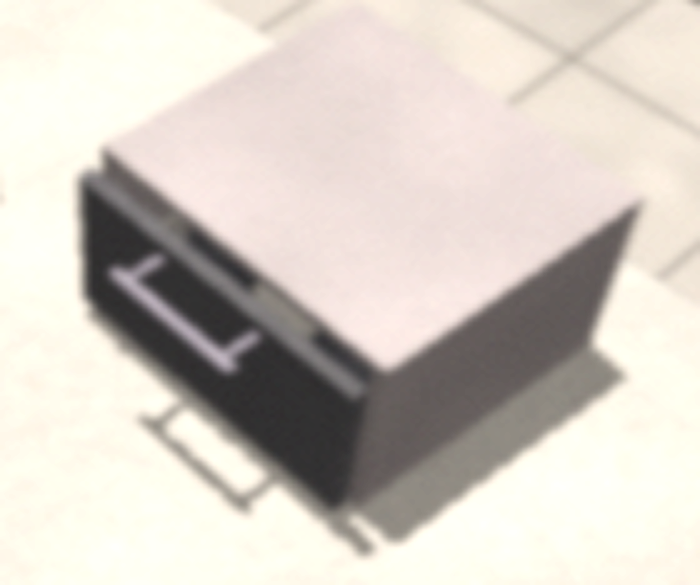

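View pics/sb.png

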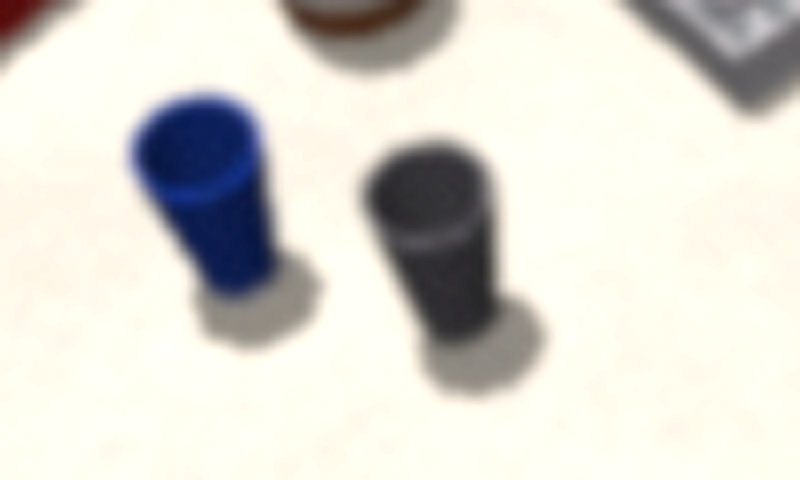

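```bash
python3 - <<'E'
from h import *
t=load("top0"); s=load("side0")
np.set_printoptions(precision=1,suppress=True)
L=atz(t,304,170.2,165);Rr=atz(t,349,172.4,165); print("handle top",L,Rr,(L+Rr)/2,np.linalg.norm(L-Rr),"yaw",np.degrees(np.arctan2(-(Rr-L)[0]*-1,-(Rr-L)[1])))
L2=atz(s,322.4,180.4,165);R2=atz(s,347,201.8,165); print("handle side",L2,R2,(L2+R2)/2,np.linalg.norm(L2-R2))
A=atz(t,275,144.6,200);B=atz(t,381.4,150.2,200); print("top edge",A,B,(A+B)/2,np.linalg.norm(A-B),np.degrees(np.arctan2((B-A)[0],-(B-A)[1])))
A=atz(s,300+103/5,120+150/4.5,200);B=atz(s,300+385/5,120+372/4.5,200); print("top edge side",A,B,(A+B)/2,np.linalg.norm(A-B),np.degrees(np.arctan2((B-A)[0],-(B-A)[1])))
print("cup",atz(t,225.75,239.25,100),atz(s,243.5,184.4,100),tri(t,(225.75,239.25),s,(243.5,184.4)))
print("blue",atz(t,190.25,261.75,100))
# bottle cap, tray, tipbox
print("bottle cap",atz(t,141,205,190),"tray",atz(t,209,167,66),"tip box",atz(t,487,228,66))
o=observe();print(R.from_rotvec(o["orientation"]).as_matrix())
E
```

```text
handle top [637.1  46.7 165. ] [629.1 -81.6 165. ] [633.1 -17.4 165. ] 128.61380610990076 yaw -3.5584101776191397
handle side [637.5  46.5 165. ] [632.5 -81.1 165. ] [635.  -17.3 165. ] 127.74648001271731
top edge [703.6 125.8 200. ] [ 683.7 -170.5  200. ] [693.7 -22.4 200. ] 296.9561485541678 -3.8437645395861915
top edge side [702.5 122.4 200. ] [ 683.2 -170.1  200. ] [692.8 -23.8 200. ] 293.198518808671 -3.772053143509544
cup [445.4 282.4 100. ] [444.3 281.  100. ] (array([445.4, 283.2,  96.9]), np.float64(0.15963683988299393))
blue [380.8 385.2 100. ]
bottle cap [539.1 496.9 190. ] tray [671.7 348.3  66. ] tip box [ 472.4 -502.4   66. ]
[[ 1.  -0.   0.3]
 [-0.3 -0.   1. ]
 [-0.  -1.  -0. ]]
```

Both cameras agree: the handle is at about (634,-17.4,165) with unit yaw about -3.8°, and the cup is at about (445,282). I raise the tool and turn it so the jaws lie across the bar.

```bash
python3 -m jog '{"claw":[-0.39,-0.39,-0.39,-0.39,-0.39],"xyz":[[0,-0.015,0],[0,-0.015,0],[0,-0.015,0],[0,-0.015,0],[0,0,0]],"turn":[[0,10,0],[0,10,0],[0,10,0],[0,10,0],[0,10,0]]}' 40
cat > plan.py <<'E'
import sys
from h import *
# usage: plan.py x y z yaw(deg)  -> tool-frame shift now and remaining turn
np.set_printoptions(precision=4,suppress=True)
o=observe(); M=R.from_rotvec(o["orientation"]).as_matrix()
x,y,z,yaw=map(float,sys.argv[1:5])
c,s=np.cos(np.radians(yaw)),np.sin(np.radians(yaw))
Z=np.array([c,s,0]);Y=np.array([0,0,-1.]);T=np.c_[np.cross(Y,Z),Y,Z]
d=np.array([x,y,z])-o["tool_pos"]
print("t",round(o["time_s"],2),"pos",o["tool_pos"],"yaw",np.degrees(np.arctan2(M[1,2],M[0,2])),"w",o["width"],"F",o["contact_force"])
print("shift in current tool (m)",M.T@d/1000,"| in target tool",T.T@d/1000)
print("turn deg (tool)",np.degrees(R.from_matrix(M.T@T).as_rotvec()),"J",o["joints"])
E
python3 plan.py 634 -17.4 250 -3.8
```

```text
time_s: 0.72
tool_pos: [162.8, 551.9, 311.3]
orientation: [-1.372, 0.905, -0.905]
contact_force: [-0.6, -0.6, -1.3]
width: 25.7
t 0.72 pos [162.8265 551.9236 311.2685] yaw 23.241351787214686 w 25.724575129014223 F [-0.6456 -0.5706 -1.2529]
shift in current tool (m) [0.7091 0.0606 0.2082] | in target tool [0.5368 0.0613 0.5079]
turn deg (tool) [-0.0585 27.0414 -0.0895] J [ 1.163   0.2485  1.3939 -0.      1.4973  0.7574]
```

```bash
python3 -m jog '{"claw":[-0.39,-0.39,-0.39,-0.39,-0.39],"xyz":[[0,0,0],[0,0,0],[0,0,0],[0.042,0,0.04],[0.042,0,0.04]],"turn":[[0,9,0],[0,9,0],[0,9,0],[0,0,0],[0,0,0]]}'
python3 -m jog '{"claw":[-0.39,-0.39,-0.39,-0.39,-0.39],"xyz":[[0.042,0,0.04],[0.042,0,0.04],[0.042,0,0.04],[0.042,0,0.04],[0.042,0,0.04]],"turn":[[0,0,0],[0,0,0],[0,0,0],[0,0,0],[0,0,0]]}'
python3 plan.py 634 -17.4 250 -3.8
```

```text
time_s: 1.35
tool_pos: [237.9, 462.0, 309.6]
orientation: [-1.182, 1.251, -1.252]
contact_force: [1.3, 0.1, 0.6]
width: 25.8
time_s: 1.98
tool_pos: [425.3, 239.7, 310.1]
orientation: [-1.18, 1.253, -1.253]
contact_force: [0.9, 1.1, 0.5]
width: 25.9
t 1.98 pos [425.3289 239.6707 310.0627] yaw -3.4323759070928554 w 25.906235776645303 F [0.9471 1.0667 0.4694]
shift in current tool (m) [0.2441 0.06   0.2237] | in target tool [0.2427 0.0601 0.2252]
turn deg (tool) [ 0.0134  0.3676 -0.0108] J [0.3703 0.1138 1.5684 0.0003 1.4595 0.4302]
```

```bash
python3 -m jog '{"claw":[-0.39,-0.39,-0.39],"xyz":[[0.042,0,0.04],[0.042,0,0.04],[0.042,0,0.04]],"turn":[[0,0,0],[0,0,0],[0,0,0]]}'
python3 plan.py 634 -17.4 250 -3.8
```

```text
time_s: 2.35
tool_pos: [537.6, 106.7, 309.9]
orientation: [-1.18, 1.254, -1.253]
contact_force: [1.1, 1.3, 0.0]
width: 26.0
t 2.35 pos [537.6197 106.7283 309.9312] yaw -3.4501672725475268 w 25.982328425834588 F [1.063  1.2782 0.0378]
shift in current tool (m) [0.1181 0.0598 0.1037] | in target tool [0.1175 0.0599 0.1044]
turn deg (tool) [ 0.0322  0.3498 -0.0245] J [0.0687 0.2076 1.4521 0.0005 1.4824 0.1289]
```

```bash
python3 -m jog '{"claw":[-0.39,-0.39,-0.39,-0.39,-0.39],"xyz":[[0.04,0,0.035],[0.04,0,0.035],[0.0375,0.02,0.034],[0,0.03,0],[0,0,0]],"turn":[[0,0.3,0],[0,0,0],[0,0,0],[0,0,0],[0,0,0]]}'
python3 plan.py 634 -17.4 165 -3.8
python3 - <<'E'
from h import *
for c,cr in(("top",(240,110,400,230)),("side",(260,80,440,260))):
    d=snap(c,c+"1",cr,4 if c=="top" else 3.3)
    o=observe(); print(proj(d,o["tool_pos"]),proj(d,[634,-17.4,165]))
E
```

```text
time_s: 2.98
tool_pos: [631.5, -15.9, 256.9]
orientation: [-1.182, 1.264, -1.254]
contact_force: [-0.3, -0.3, -0.6]
width: 26.0
t 2.98 pos [631.5341 -15.8877 256.9085] yaw -3.7972666337664807 w 25.956396135417386 F [-0.3338 -0.303  -0.5935]
shift in current tool (m) [0.0014 0.0919 0.0032] | in target tool [0.0013 0.0919 0.0026]
turn deg (tool) [ 0.4294  0.0026 -0.0441] J [-0.1354  0.3625  1.3596  0.0003  1.427  -0.0691]
[325.97477215 164.25171465] [326.45892119 170.98603161]
[334.21275376 173.87799246] [334.28192647 191.05919538]
```

View pics/top1.png

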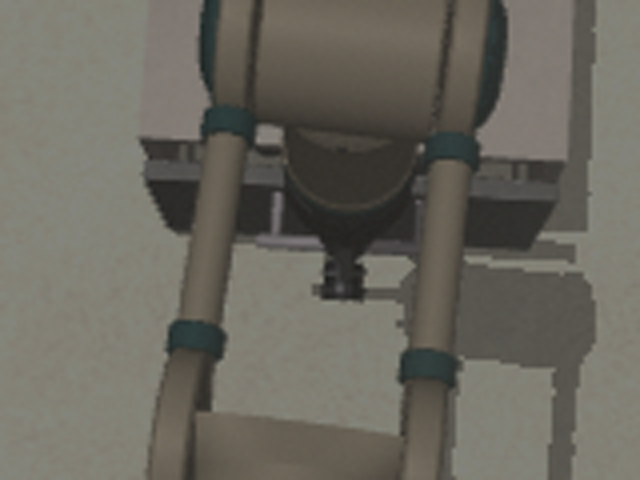

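View pics/side1.png

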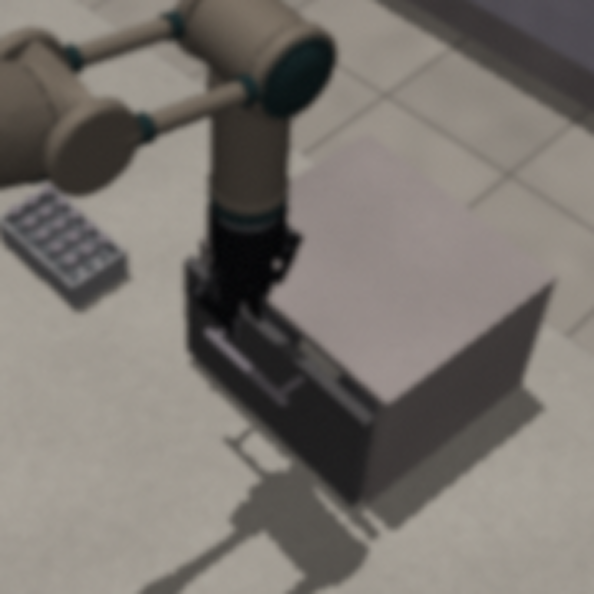

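```bash
python3 - <<'E'
from h import *
t=load("top1")
for p in ([631,-16,238],[603,-14,238],[603,-14,270],[660,-16,238],[580,-14,300],[631,-16,310],[674,-16,310],[588,-16,310]): print(p,proj(t,p),(proj(t,p)-[240,110])*4)
show(cv2.convertScaleAbs(t["frame"],alpha=2.2),"top1b",(290,130,370,200),9)
E
```

```text
[631, -16, 238] [326.13539491 166.5071549 ] [344.54157964 226.02861961]
[603, -14, 238] [325.51399218 176.82273931] [342.05596872 267.29095722]
[603, -14, 270] [325.56922407 174.4698773 ] [342.27689626 257.8795092 ]
[660, -16, 238] [326.00173118 155.910447  ] [344.0069247  183.64178799]
[580, -14, 300] [325.73650734 181.16539998] [342.94602935 284.66159992]
[631, -16, 310] [326.30936844 160.27115356] [345.23747376 201.08461424]
[674, -16, 310] [326.09636964 143.4910129 ] [344.38547857 133.96405162]
[588, -16, 310] [326.525189   177.25090467] [346.10075602 269.00361869]
```

View pics/top1b.png

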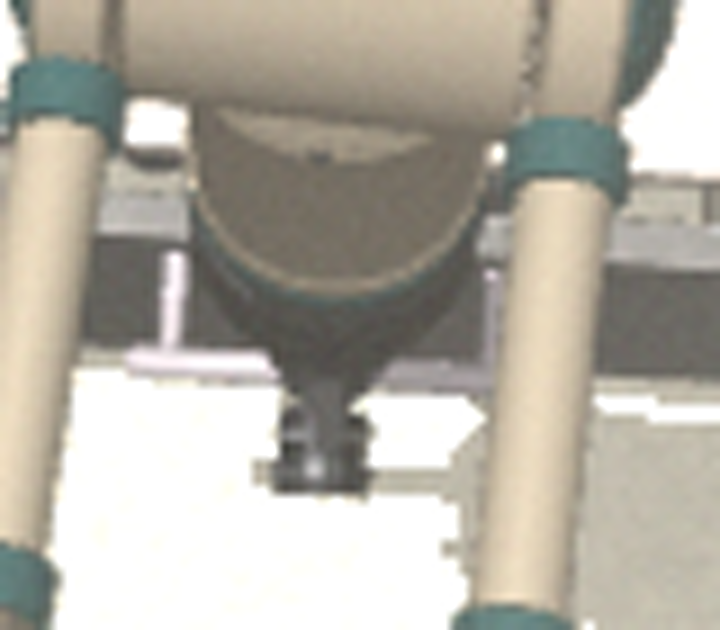

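The fingers are just in front of the unit's front edge. The dark knob at crop (320,470) is the gripper's outer knuckle and sits well above the bar. I go down over the bar in two stages, watching the force.

```bash
python3 -m jog '{"claw":[-0.39,-0.39,-0.39,-0.39,-0.39],"xyz":[[0.001,0.02,0.003],[0,0.02,0],[0,0.02,0],[0,0.005,0],[0,0,0]],"turn":[[0,0,0],[0,0,0],[0,0,0],[0,0,0],[0,0,0]]}'
python3 plan.py 634 -17.4 167 -3.8
python3 - <<'E'
from h import *
d=snap("side","side2",(290,140,380,220),8)
show(cv2.convertScaleAbs(d["frame"],alpha=2),"side2",(290,140,380,220),8)
E
```

```text
time_s: 3.7
tool_pos: [636.5, -16.3, 196.6]
orientation: [-1.177, 1.255, -1.257]
contact_force: [0.4, 1.1, 0.3]
width: 26.4
t 3.7 pos [636.5335 -16.2582 196.5661] yaw -3.6882981775617143 w 26.37898100312056 F [0.4351 1.0636 0.2693]
shift in current tool (m) [ 0.0013  0.0296 -0.0025] | in target tool [ 0.0013  0.0296 -0.0025]
turn deg (tool) [-0.1071  0.1117  0.0031] J [-0.1348  0.3989  1.4534  0.0001  1.2874 -0.0704]
```

View pics/side2.png

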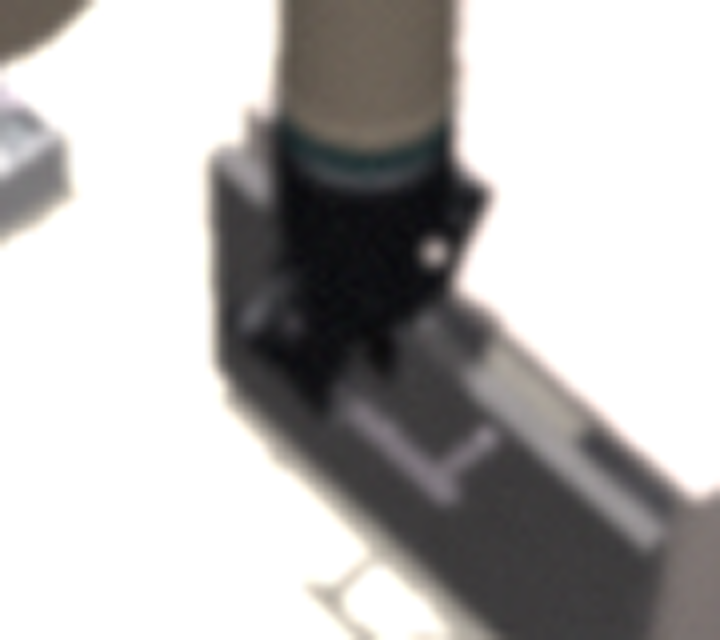

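The two fingertips, at about (320,400) and (385,365) in the crop, straddle the bar. I go down the rest and close.

```bash
python3 -m jog '{"claw":[-0.39,-0.39,-0.39,-0.39],"xyz":[[0.001,0.01,-0.0025],[0,0.01,0],[0,0.01,0],[0,0,0]],"turn":[[0,0,0],[0,0,0],[0,0,0],[0,0,0]]}' && python3 plan.py 634 -17.4 167 -3.8
```

```text
time_s: 4.25
tool_pos: [632.7, -17.5, 163.8]
orientation: [-1.179, 1.259, -1.256]
contact_force: [-0.4, -0.0, 0.2]
width: 25.9
t 4.25 pos [632.7464 -17.4576 163.8298] yaw -3.736959978143797 w 25.92200068737662 F [-0.3914 -0.0142  0.153 ]
shift in current tool (m) [-0.0001 -0.0032  0.0012] | in target tool [-0.0001 -0.0032  0.0012]
turn deg (tool) [ 0.1544  0.063  -0.0179] J [-0.1375  0.4189  1.5062  0.0001  1.2192 -0.0723]
```

```bash
python3 -m jog '{"claw":[-1,-1,-1,-1],"xyz":[[0,0,0],[0,0,0],[0,0,0],[0,0,0]],"turn":[[0,0,0],[0,0,0],[0,0,0],[0,0,0]]}' 50 && python3 plan.py 634 -17.4 167 -3.8
```

```text
time_s: 4.75
tool_pos: [633.8, -17.5, 165.3]
orientation: [-1.177, 1.257, -1.257]
contact_force: [1.0, 0.6, -2.9]
width: 9.5
t 4.75 pos [633.7671 -17.5435 165.3296] yaw -3.732065670058368 w 9.530038087231658 F [ 1.0277  0.5924 -2.9078]
shift in current tool (m) [-0.0002 -0.0017  0.0002] | in target tool [-0.0002 -0.0017  0.0002]
turn deg (tool) [-0.0322  0.0679 -0.0036] J [-0.1374  0.4176  1.5044  0.0001  1.2191 -0.0723]
```

The jaws stopped at 9.5 mm with the bar between them. Now I pull along tool -z.

```bash
python3 -m jog '{"claw":[-1,-1,-1,-1,-1],"xyz":[[0,0,-0.01],[0,0,-0.015],[0,0,-0.02],[0,0,-0.02],[0,0,-0.02]],"turn":[[0,0,0],[0,0,0],[0,0,0],[0,0,0],[0,0,0]]}' && python3 -m jog '{"claw":[-1,-1,-1,-1,-1],"xyz":[[0,0,-0.02],[0,0,-0.02],[0,0,-0.015],[0,0,-0.01],[0,0,0]],"turn":[[0,0,0],[0,0,0],[0,0,0],[0,0,0],[0,0,0]]}' && python3 plan.py 634 -17.4 167 -3.8
python3 - <<'E'
from h import *
d=snap("top","top3"); d=snap("side","side3")
E
```

```text
time_s: 5.38
tool_pos: [546.8, -11.4, 165.3]
orientation: [-1.177, 1.258, -1.256]
contact_force: [1.8, -0.1, -2.4]
width: 9.2
time_s: 6.0
tool_pos: [481.9, -6.7, 165.3]
orientation: [-1.178, 1.26, -1.254]
contact_force: [-0.7, 4.3, -1.0]
width: 9.1
t 6.0 pos [481.8587  -6.7404 165.267 ] yaw -3.74596731605301 w 9.096087451194396 F [-0.6655  4.2792 -1.0271]
shift in current tool (m) [ 0.0007 -0.0022  0.1525] | in target tool [ 0.0006 -0.0017  0.1525]
turn deg (tool) [ 0.1679  0.0539 -0.1027] J [-0.1596  0.2053  1.8296  0.0017  1.1098 -0.095 ]
```

View pics/top3.png

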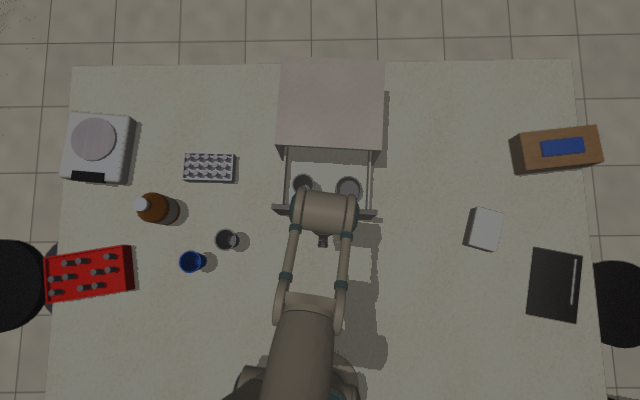

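View pics/side3.png

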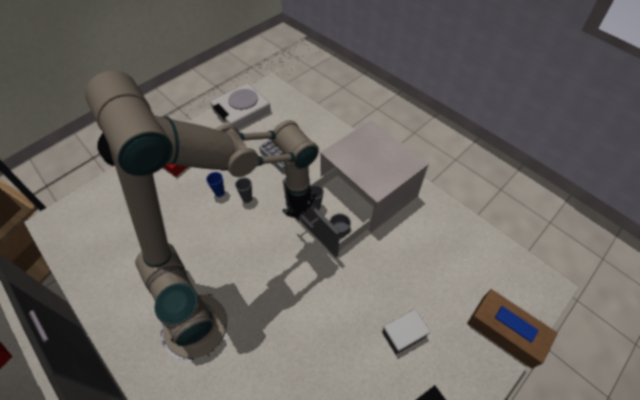

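The drawer is out by more than 150 mm. The stored cup is on the left at about (304,182) and the dish on the right at about (348,188). I release the bar, rise, and turn towards the cup on the way.

```bash
python3 -m jog '{"claw":[-0.39,-0.39,-0.39,-0.39,-0.39],"xyz":[[0,0,0],[0,0,0],[0,-0.01,0],[0,-0.04,0],[0,-0.06,0]],"turn":[[0,0,0],[0,0,0],[0,0,0],[0,0,0],[0,0,0]]}' 40 && python3 -m jog '{"claw":[1,1,1,1,1],"xyz":[[0,-0.03,0],[0,-0.01,0],[0,0,0],[0,0,0],[0,0,0]],"turn":[[0,-10,0],[0,-10,0],[0,-10,0],[0,-10,0],[0,-10,0]]}' && python3 plan.py 445 282 250 86.2
```

```text
time_s: 6.72
tool_pos: [483.0, -8.0, 275.8]
orientation: [-1.18, 1.26, -1.256]
contact_force: [1.5, 0.5, -0.7]
width: 26.0
time_s: 7.35
tool_pos: [484.0, -8.1, 316.3]
orientation: [-1.489, 0.591, -0.594]
contact_force: [0.5, -0.3, 0.3]
width: 85.7
t 7.35 pos [483.9797  -8.1224 316.2625] yaw 46.58913026010522 w 85.66448129147096 F [ 0.5212 -0.3095  0.263 ]
shift in current tool (m) [-0.2278  0.066   0.1839] | in target tool [-0.0581  0.0663  0.2869]
turn deg (tool) [  0.0096 -39.6109   0.0838] J [-0.1603  0.1041  1.5647 -0.0005  1.4714 -0.9734]
```

```bash
python3 -m jog '{"claw":[1,1,1,1],"xyz":[[0,0,0],[0,0,0],[0,0,0],[0,0,0]],"turn":[[0,-10,0],[0,-10,0],[0,-10,0],[0,-10,0]]}' && python3 plan.py 445 282 250 86.2
```

```text
time_s: 7.85
tool_pos: [483.9, -8.1, 316.2]
orientation: [-1.571, 0.046, -0.048]
contact_force: [0.1, 0.4, -0.5]
width: 85.4
t 7.85 pos [483.9483  -8.1047 316.19  ] yaw 86.59067363654096 w 85.36001249026197 F [ 0.123   0.3783 -0.496 ]
shift in current tool (m) [-0.0562  0.0659  0.2873] | in target tool [-0.0581  0.0662  0.2869]
turn deg (tool) [0.0356 0.3907 0.0625] J [-0.1603  0.1042  1.5648 -0.0005  1.4714 -1.6715]
```

```bash
python3 -m jog '{"claw":[1,1,1,1,1],"xyz":[[-0.01,0,0.05],[-0.01,0.01,0.055],[-0.01,0.02,0.055],[-0.01,0.02,0.055],[-0.01,0.01,0.05]],"turn":[[0,0,0],[0,0,0],[0,0,0],[0,0,0],[0,0,0]]}' && python3 -m jog '{"claw":[1,1],"xyz":[[-0.008,0.01,0.02],[0,0,0]],"turn":[[0,0,0],[0,0,0]]}' && python3 plan.py 445 282 85 86.2
python3 - <<'E'
from h import *
d=snap("top","top4"); show(cv2.convertScaleAbs(d["frame"],alpha=1.8),"top4a",(260,130,400,230),5.7)
e=snap("side","side4"); show(cv2.convertScaleAbs(e["frame"],alpha=1.8),"side4a",(280,150,400,270),5)
show(cv2.convertScaleAbs(d["frame"],alpha=1.8),"top4b",(160,150,300,270),5);show(cv2.convertScaleAbs(e["frame"],alpha=1.8),"side4b",(180,120,300,220),6)
E
```

```text
time_s: 8.48
tool_pos: [450.8, 261.4, 255.2]
orientation: [-1.571, 0.051, -0.051]
contact_force: [1.1, 0.3, -0.5]
width: 85.4
time_s: 8.72
tool_pos: [443.9, 281.4, 245.1]
orientation: [-1.571, 0.049, -0.048]
contact_force: [0.5, -0.6, -1.2]
width: 85.4
t 8.72 pos [443.8874 281.42   245.1468] yaw 86.43671945193634 w 85.42407743835254 F [ 0.5303 -0.5896 -1.2274]
shift in current tool (m) [0.0012 0.1601 0.0008] | in target tool [0.0011 0.1601 0.0007]
turn deg (tool) [ 0.043   0.2367 -0.0392] J [ 0.4328  0.2051  1.6156 -0.0003  1.3219 -1.0757]
```

View pics/top4a.png

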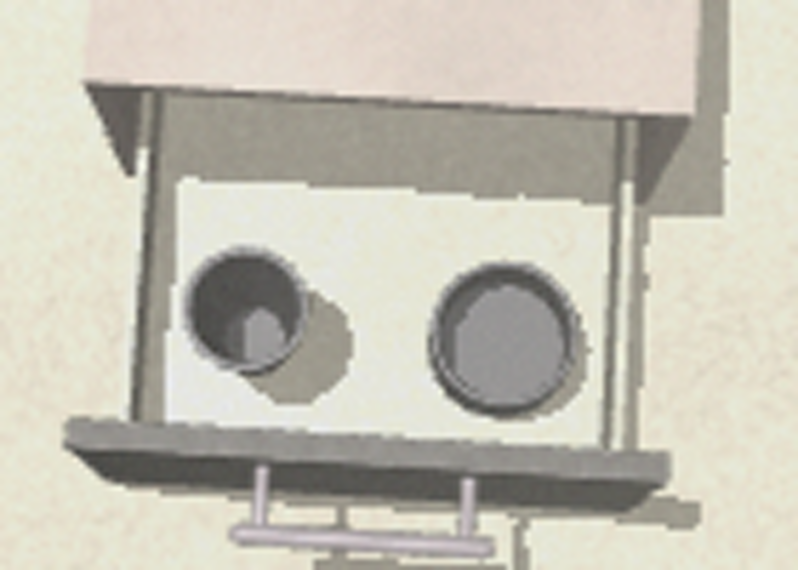

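View pics/side4a.png

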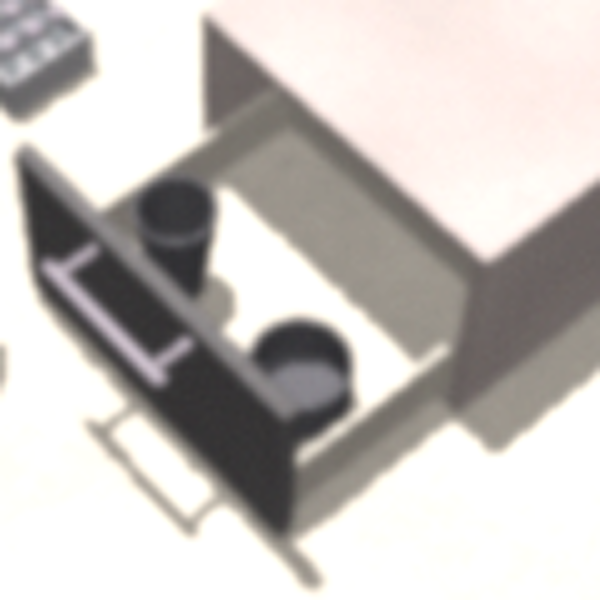

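View pics/top4b.png

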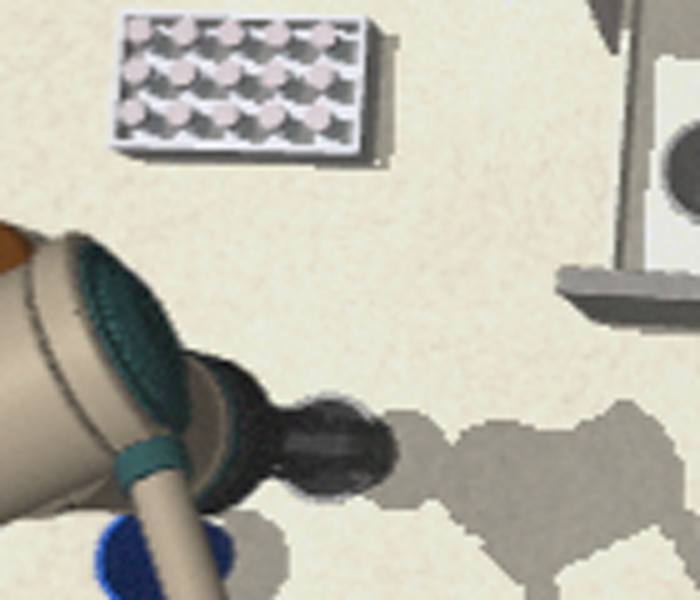

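View pics/side4b.png

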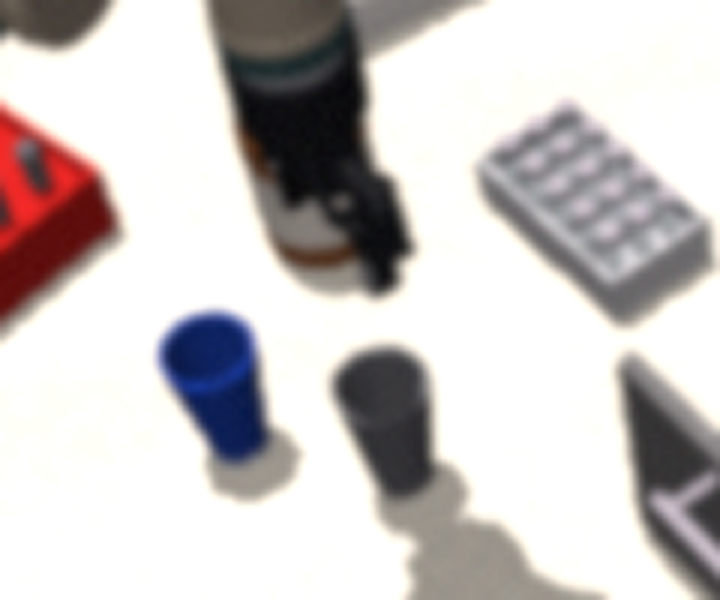

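```bash
python3 - <<'E'
from h import *
np.set_printoptions(precision=1,suppress=True)
t=load("top4"); s=load("side4"); t0=load("top0"); s0=load("side0")
A=atz(t,303.07,184.4,122);B=atz(s,315.4,192.2,122); print("stored",A,B,tri(t,(303.07,184.4),s,(315.4,192.2)))
def ov(d,c,z,crop,sc,name):
    f=cv2.resize(cv2.convertScaleAbs(d["frame"][crop[1]:crop[3],crop[0]:crop[2]],alpha=1.8),None,fx=sc,fy=sc,interpolation=cv2.INTER_CUBIC)
    a=np.linspace(0,2*np.pi,60)
    for r,zz,col in((33,z,(0,0,255)),(21,z-100,(0,255,0))):
        P=np.array([proj(d,[c[0]+r*np.cos(q),c[1]+r*np.sin(q),zz]) for q in a])
        P=((P-[crop[0],crop[1]]+.5)*sc-.5)
        cv2.polylines(f,[P.astype(int)],True,col,1)
    cv2.imwrite('pics/'+name+'.png',f); return f
c=(A+B)[:2]/2; k=np.array([445.,282.]);print(c)
rows=[]
i1=ov(t,c,122,(280,160,330,210),7,"x");i2=ov(s,c,122,(290,170,340,220),7,"x")
i3=ov(t0,k,100,(200,215,250,265),7,"x");i4=ov(s0,k,100,(222,165,272,215),7,"x")
m=np.vstack([np.hstack([i1,i2]),np.hstack([i3,i4])]); cv2.imwrite('pics/ov4.png',cv2.resize(m,(600,600),interpolation=cv2.INTER_AREA))
E
```

```text
stored [603.4  51.8 122. ] [604.   49.4 122. ] (array([604.7,  51.5, 118.9]), np.float64(1.7937922921235925))
[603.7  50.6]
```

View pics/ov4.png

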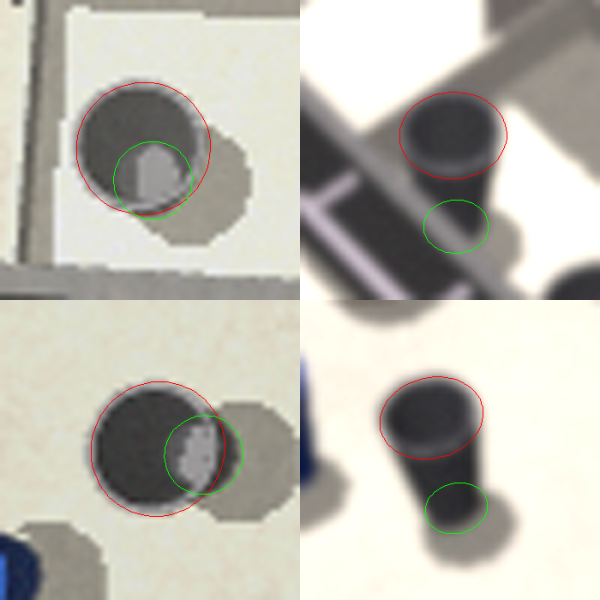

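Both overlays fit to about 1 px, with the same slight offset for both cups. The stored cup is at about (603.7,50.6) and the loose cup at about (444.9,281.7). Next I go down over the cup.

```bash
python3 -m jog '{"claw":[1,1,1,1,1],"xyz":[[0.001,0.02,0.001],[0,0.03,0],[0,0.03,0],[0,0.02,0],[0,0,0]],"turn":[[0,0.2,0],[0,0,0],[0,0,0],[0,0,0],[0,0,0]]}' && python3 plan.py 445 282 80 86.2
python3 - <<'E'
from h import *
e=snap("side","side5"); d=snap("top","top5")
a=cv2.resize(cv2.convertScaleAbs(e["frame"][130:220,200:290],alpha=2),None,fx=4.4,fy=4.4,interpolation=cv2.INTER_CUBIC)
b=cv2.resize(cv2.convertScaleAbs(d["frame"][190:280,170:260],alpha=2),None,fx=4.4,fy=4.4,interpolation=cv2.INTER_CUBIC)
cv2.imwrite('pics/g5.png',np.hstack([a,b]))
E
```

```text
time_s: 9.45
tool_pos: [445.5, 279.8, 144.8]
orientation: [-1.572, 0.057, -0.054]
contact_force: [0.7, 0.1, -0.1]
width: 85.0
t 9.45 pos [445.5279 279.7657 144.7661] yaw 85.96674466234585 w 84.95608199156301 F [ 0.7006  0.1051 -0.1394]
shift in current tool (m) [-0.0006  0.0648  0.0023] | in target tool [-0.0007  0.0648  0.0022]
turn deg (tool) [ 0.0852 -0.2333 -0.1   ] J [ 0.4287  0.2872  1.7705 -0.0005  1.0861 -1.0714]
```

View pics/g5.png

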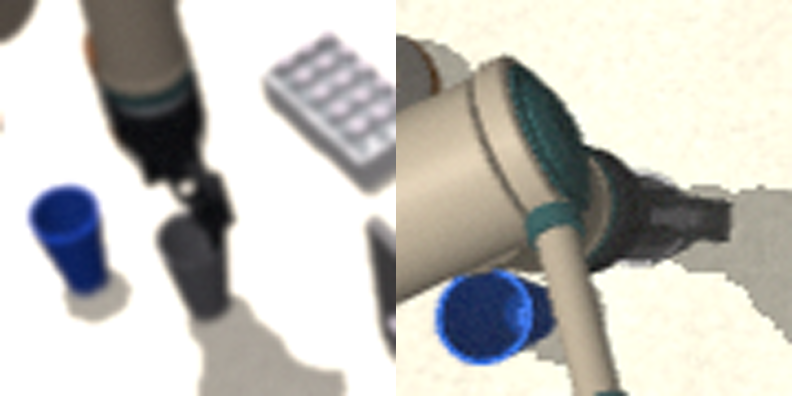

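```bash
python3 -m jog '{"claw":[1,1,1,1,1],"xyz":[[0,0.02,0.002],[0,0.02,0],[0,0.015,0],[0,0.01,0],[0,0,0]],"turn":[[0,0,0],[0,0,0],[0,0,0],[0,0,0],[0,0,0]]}' && python3 plan.py 445 282 80 86.2
```

```text
time_s: 10.18
tool_pos: [445.6, 283.2, 80.0]
orientation: [-1.57, 0.054, -0.053]
contact_force: [0.3, 0.6, 0.3]
width: 85.4
t 10.18 pos [445.6141 283.2097  80.0413] yaw 86.06370522132562 w 85.35527563181842 F [0.2702 0.6006 0.3442]
shift in current tool (m) [-0.0005  0.     -0.0012] | in target tool [-0.0005  0.     -0.0012]
turn deg (tool) [ 0.0168 -0.1363 -0.0365] J [ 0.4343  0.361   1.8513  0.0001  0.93   -1.0678]
```

```bash
python3 -m jog '{"claw":[-0.1,-0.1,-0.1,-0.1,-0.1],"xyz":[[0,0,0],[0,0,0],[0,0,0],[0,0,0],[0,0,0]],"turn":[[0,0,0],[0,0,0],[0,0,0],[0,0,0],[0,0,0]]}' 25 && python3 plan.py 445 282 80 86.2
```

```text
time_s: 10.8
tool_pos: [446.5, 283.7, 81.3]
orientation: [-1.569, 0.052, -0.055]
contact_force: [0.1, 0.2, 6.2]
width: 65.1
t 10.8 pos [446.4966 283.6749  81.3457] yaw 86.07771964490716 w 65.09015439520623 F [0.0765 0.2088 6.2078]
shift in current tool (m) [-0.0014  0.0013 -0.0018] | in target tool [-0.0014  0.0013 -0.0018]
turn deg (tool) [-0.0589 -0.1223  0.1181] J [ 0.4345  0.3594  1.8498 -0.0001  0.9301 -1.0678]
```

The jaws stopped at 65 mm, so the rim is held. I lift and check.

```bash
python3 -m jog '{"claw":[-0.1,-0.1,-0.1,-0.1,-0.1],"xyz":[[0,-0.01,0],[0,-0.02,0],[0,-0.04,0],[0,-0.05,0],[0,-0.05,0]],"turn":[[0,0,0],[0,0,0],[0,0,0],[0,0,0],[0,0,0]]}' && python3 -m jog '{"claw":[-0.1,-0.1,-0.1],"xyz":[[0,-0.04,0],[0,-0.015,0],[0,0,0]],"turn":[[0,0,0],[0,0,0],[0,0,0]]}' && python3 plan.py 604 51 300 86.2
python3 - <<'E'
from h import *
e=snap("side","side6"); d=snap("top","top6")
a=cv2.resize(cv2.convertScaleAbs(e["frame"][90:220,190:320],alpha=2),None,fx=3,fy=3,interpolation=cv2.INTER_CUBIC)
b=cv2.resize(cv2.convertScaleAbs(d["frame"][180:310,150:280],alpha=2),None,fx=3,fy=3,interpolation=cv2.INTER_CUBIC)
cv2.imwrite('pics/g6.png',np.hstack([a,b]))
E
```

```text
time_s: 11.42
tool_pos: [445.2, 283.1, 251.9]
orientation: [-1.57, 0.054, -0.054]
contact_force: [0.5, 0.7, -0.8]
width: 64.5
time_s: 11.8
tool_pos: [445.7, 283.3, 305.5]
orientation: [-1.57, 0.053, -0.054]
contact_force: [-0.3, -0.9, -1.4]
width: 64.5
t 11.8 pos [445.6617 283.3418 305.4627] yaw 86.07036865202403 w 64.53339392970501 F [-0.3279 -0.8916 -1.3757]
shift in current tool (m) [ 0.1739  0.0055 -0.2209] | in target tool [ 0.1734  0.0055 -0.2213]
turn deg (tool) [-0.0259 -0.1296  0.0346] J [ 0.4344  0.1775  1.5018  0.0001  1.4616 -1.0678]
```

View pics/g6.png

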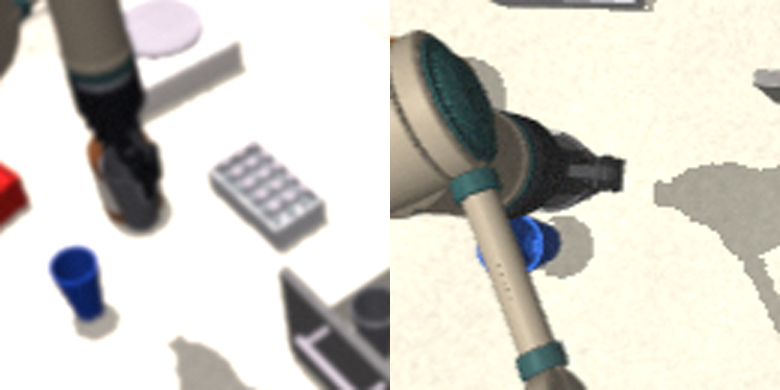

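The cup came up with the gripper. Now I carry it over the stored cup.

```bash
python3 -m jog '{"claw":[-0.1,-0.1,-0.1,-0.1,-0.1],"xyz":[[0.02,0,-0.025],[0.03,0,-0.038],[0.03,0,-0.038],[0.03,0,-0.038],[0.03,0,-0.038]],"turn":[[0,0,0],[0,0,0],[0,0,0],[0,0,0],[0,0,0]]}' && python3 -m jog '{"claw":[-0.1,-0.1,-0.1,-0.1],"xyz":[[0.02,0,-0.025],[0.0135,0,-0.019],[0,0,0],[0,0,0]],"turn":[[0,0,0],[0,0,0],[0,0,0],[0,0,0]]}' && python3 plan.py 604 51 270 86.2
python3 - <<'E'
from h import *
e=snap("side","side7"); d=snap("top","top7")
a=cv2.resize(cv2.convertScaleAbs(e["frame"][110:240,260:390],alpha=2),None,fx=3,fy=3,interpolation=cv2.INTER_CUBIC)
b=cv2.resize(cv2.convertScaleAbs(d["frame"][120:250,240:370],alpha=2),None,fx=3,fy=3,interpolation=cv2.INTER_CUBIC)
cv2.imwrite('pics/g7.png',np.hstack([a,b]))
E
```

```text
time_s: 12.52
tool_pos: [573.1, 95.8, 302.7]
orientation: [-1.57, 0.057, -0.05]
contact_force: [0.2, -0.3, -1.2]
width: 64.8
time_s: 13.02
tool_pos: [602.9, 51.9, 304.8]
orientation: [-1.569, 0.055, -0.052]
contact_force: [-0.2, 0.6, -0.1]
width: 64.9
t 13.03 pos [602.8626  51.898  304.7533] yaw 86.10566692124702 w 64.89800458963698 F [-0.1976  0.5593 -0.122 ]
shift in current tool (m) [ 0.0013  0.0348 -0.0009] | in target tool [ 0.0012  0.0348 -0.0008]
turn deg (tool) [-0.0567 -0.0943 -0.103 ] J [-0.0297  0.2991  1.3384  0.0011  1.5059 -1.5326]
```

View pics/g7.png

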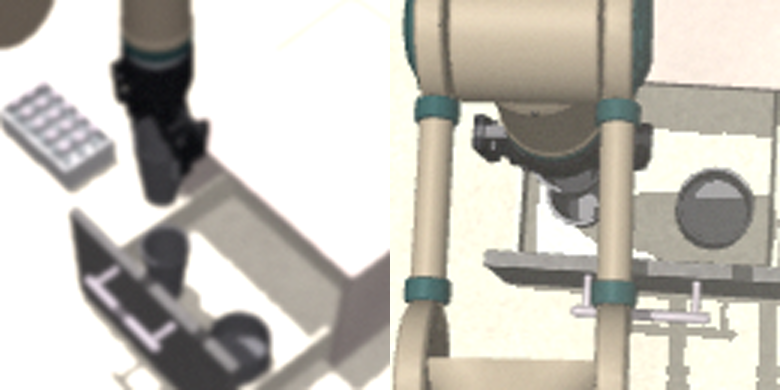

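```bash
cat > ov.py <<'E'
from h import *
def ov(d,items,crop,sc):
    f=cv2.resize(cv2.convertScaleAbs(d["frame"][crop[1]:crop[3],crop[0]:crop[2]],alpha=2),None,fx=sc,fy=sc,interpolation=cv2.INTER_CUBIC)
    a=np.linspace(0,2*np.pi,60)
    for c,z0,col in items:
        for r,zz in((21,z0),(33,z0+100)):
            P=np.array([proj(d,[c[0]+r*np.cos(q),c[1]+r*np.sin(q),zz]) for q in a])
            cv2.polylines(f,[((P-[crop[0],crop[1]])*sc).astype(int)],True,col,1)
    return f
E
python3 - <<'E'
from ov import *
o=observe();p=o["tool_pos"]; s=load("side7");t=load("top7")
it=[(p,p[2]-81,(0,255,0)),((603.7,50.6),22,(0,0,255))]
a=ov(s,it,(290,140,340,210),8);b=ov(t,it,(280,150,330,220),8)
cv2.imwrite('pics/o7.png',np.hstack([a,b]))
E
```

```text
(no output)
```

View pics/o7.png

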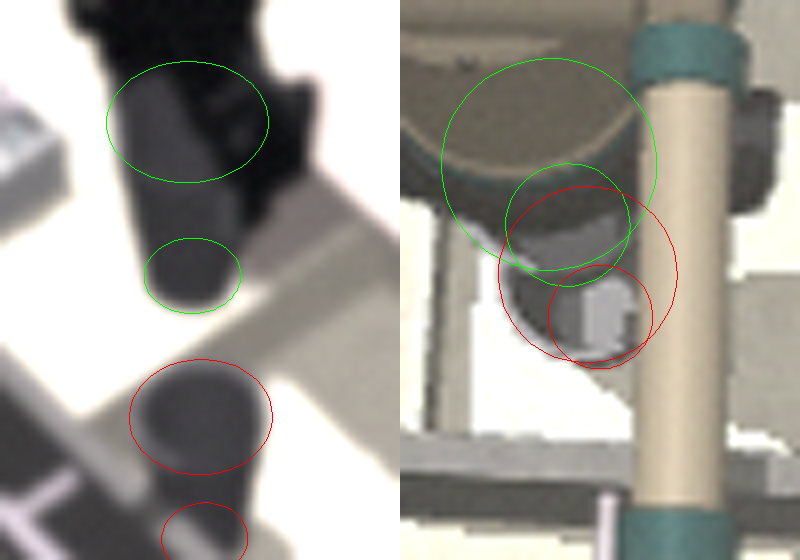

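The held cup's foot and the stored rim line up with the model to about 1–2 mm. I go down until the foot is about 8 mm above the rim, then recheck.

```bash
python3 -m jog '{"claw":[-0.1,-0.1,-0.1,-0.1,-0.1],"xyz":[[0.001,0.02,-0.001],[0,0.03,0],[0,0.025,0],[0,0.015,0],[0,0,0]],"turn":[[0,0,0],[0,0,0],[0,0,0],[0,0,0],[0,0,0]]}' && python3 -m jog '{"claw":[-0.1,-0.1],"xyz":[[0,0.003,0],[0,0,0]],"turn":[[0,0,0],[0,0,0]]}' && python3 plan.py 604 51 211 86.2
python3 - <<'E'
from ov import *
s=snap("side","side8");t=snap("top","top8");o=observe();p=o["tool_pos"]; 
it=[(p,p[2]-81,(0,255,0)),((603.7,50.6),22,(0,0,255))]
a=ov(s,it,(290,140,340,210),8);b=ov(t,it,(280,150,330,220),8)
cv2.imwrite('pics/o8.png',np.hstack([a,b])); print(p)
E
```

```text
time_s: 13.75
tool_pos: [603.8, 50.5, 214.6]
orientation: [-1.57, 0.055, -0.052]
contact_force: [-0.4, -0.4, -0.4]
width: 65.0
time_s: 14.0
tool_pos: [605.0, 49.9, 213.2]
orientation: [-1.57, 0.053, -0.055]
contact_force: [0.4, -0.2, -0.8]
width: 64.9
t 14.0 pos [605.042   49.9404 213.1542] yaw 86.06962778686915 w 64.86895845784278 F [ 0.4412 -0.2485 -0.807 ]
shift in current tool (m) [-0.0011  0.0022  0.001 ] | in target tool [-0.0011  0.0022  0.001 ]
turn deg (tool) [-0.0103 -0.1304  0.093 ] J [-0.0323  0.3449  1.4964  0.0001  1.2986 -1.5345]
[604.95670837  49.87849431 213.03302808]
```

View pics/o8.png

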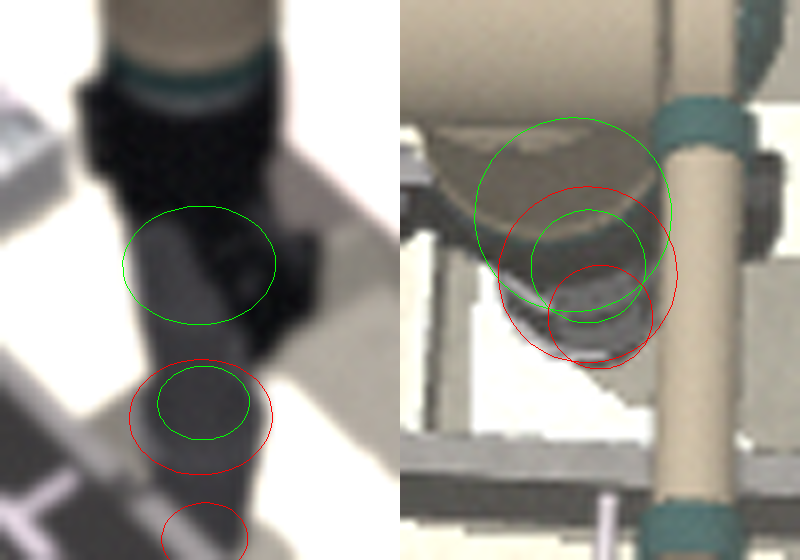

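```bash
python3 - <<'E'
from h import *
s=load("side8");t=load("top8")
def g(f,c):
    a=cv2.resize(f[c[1]:c[3],c[0]:c[2]],None,fx=8,fy=8,interpolation=cv2.INTER_CUBIC).astype(float)
    return np.clip((a-10)*4,0,255).astype(np.uint8)
cv2.imwrite('pics/g8.png',np.hstack([g(s["frame"],(290,150,340,220)),g(t["frame"],(280,150,330,220))]))
E
```

```text
(no output)
```

View pics/g8.png

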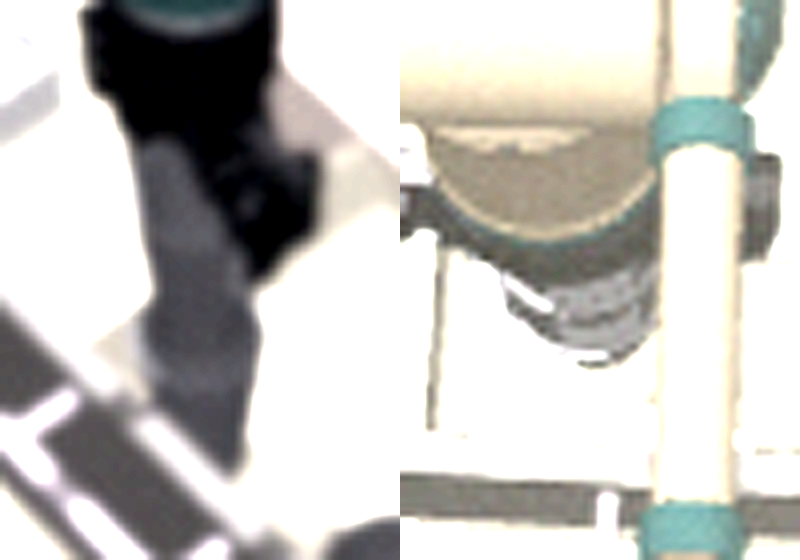

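The foot is inside the stored rim in the top view, with its arc at about y=320 against the rim front at 362. I lower it in stages, watching force.

```bash
python3 -m jog '{"claw":[-0.1,-0.1,-0.1,-0.1,-0.1],"xyz":[[-0.0005,0.01,0],[0,0.01,0],[0,0.01,0],[0,0.01,0],[0,0,0]],"turn":[[0,0,0],[0,0,0],[0,0,0],[0,0,0],[0,0,0]]}' && python3 plan.py 604 50.6 150 86.2
```

```text
time_s: 14.72
tool_pos: [603.5, 49.9, 171.0]
orientation: [-1.57, 0.056, -0.052]
contact_force: [-0.0, 0.8, -0.4]
width: 65.1
t 14.72 pos [603.4848  49.9464 170.993 ] yaw 86.06388213111796 w 65.08521178462884 F [-0.0332  0.7555 -0.3652]
shift in current tool (m) [0.0005 0.021  0.0007] | in target tool [0.0005 0.021  0.0007]
turn deg (tool) [-0.0035 -0.1361 -0.1293] J [-0.0324  0.3745  1.5604  0.0001  1.209  -1.5345]
```

```bash
python3 -m jog '{"claw":[-0.1,-0.1,-0.1],"xyz":[[0,0.005,0],[0,0.005,0],[0,0,0]],"turn":[[0,0,0],[0,0,0],[0,0,0]]}' && python3 plan.py 604 50.6 150 86.2
```

```text
time_s: 15.1
tool_pos: [603.9, 50.0, 161.9]
orientation: [-1.57, 0.054, -0.053]
contact_force: [-0.2, -0.5, -0.8]
width: 64.7
t 15.1 pos [603.8793  49.9569 161.9177] yaw 86.06609744711467 w 64.74023979233235 F [-0.1831 -0.4935 -0.7675]
shift in current tool (m) [0.0001 0.0119 0.0006] | in target tool [0.0001 0.0119 0.0006]
turn deg (tool) [-0.0069 -0.1339 -0.0349] J [-0.0323  0.3814  1.5736  0.0002  1.1872 -1.5345]
```

```bash
python3 -m jog '{"claw":[-0.1,-0.1,-0.1],"xyz":[[0,0.003,0],[0,0.003,0],[0,0,0]],"turn":[[0,0,0],[0,0,0],[0,0,0]]}' && python3 plan.py 604 50.6 150 86.2; python3 -m jog '{"claw":[-0.1,-0.1,-0.1],"xyz":[[0,0.002,0],[0,0.001,0],[0,0,0]],"turn":[[0,0,0],[0,0,0],[0,0,0]]}'
```

```text
time_s: 15.48
tool_pos: [603.9, 49.9, 156.0]
orientation: [-1.57, 0.054, -0.053]
contact_force: [0.9, 1.1, -0.8]
width: 64.6
t 15.47 pos [603.8839  49.9339 156.0069] yaw 86.06833945788577 w 64.6274907247259 F [ 0.9449  1.1447 -0.8413]
shift in current tool (m) [0.0001 0.006  0.0007] | in target tool [0.0001 0.006  0.0007]
turn deg (tool) [-0.0043 -0.1317 -0.0306] J [-0.0323  0.3862  1.5818  0.0001  1.1741 -1.5346]
time_s: 15.85
tool_pos: [604.1, 49.9, 153.2]
orientation: [-1.57, 0.054, -0.054]
contact_force: [0.1, -0.1, -0.5]
width: 64.9
```

```bash
python3 -m jog '{"claw":[-0.1,-0.1,-0.1],"xyz":[[0,0.001,0],[0,0.001,0],[0,0,0]],"turn":[[0,0,0],[0,0,0],[0,0,0]]}'; python3 -m jog '{"claw":[-0.1,-0.1],"xyz":[[0,0.001,0],[0,0,0]],"turn":[[0,0,0],[0,0,0]]}'
```

```text
time_s: 16.23
tool_pos: [604.0, 49.9, 151.2]
orientation: [-1.57, 0.054, -0.054]
contact_force: [0.6, 0.9, -1.9]
width: 64.6
time_s: 16.48
tool_pos: [604.1, 49.9, 150.2]
orientation: [-1.57, 0.054, -0.054]
contact_force: [0.5, -0.4, -0.8]
width: 64.8
```

```bash
python3 -m jog '{"claw":[-0.1,-0.1],"xyz":[[0,0.001,0],[0,0,0]],"turn":[[0,0,0],[0,0,0]]}';python3 -m jog '{"claw":[-0.1,-0.1],"xyz":[[0,0.001,0],[0,0,0]],"turn":[[0,0,0],[0,0,0]]}'
```

```text
time_s: 16.73
tool_pos: [604.1, 49.9, 149.2]
orientation: [-1.57, 0.054, -0.054]
contact_force: [0.0, 0.2, -0.2]
width: 64.8
time_s: 16.98
tool_pos: [604.1, 50.0, 148.3]
orientation: [-1.57, 0.054, -0.054]
contact_force: [0.8, 0.7, -0.2]
width: 64.7
```

```bash
python3 -m jog '{"claw":[-0.1,-0.1],"xyz":[[0,0.001,0],[0,0,0]],"turn":[[0,0,0],[0,0,0]]}'; python3 - <<'E'
from ov import *
s=snap("side","side9");t=snap("top","top9")
def g(f,c):
    a=cv2.resize(f[c[1]:c[3],c[0]:c[2]],None,fx=8,fy=8,interpolation=cv2.INTER_CUBIC).astype(float)
    return np.clip((a-10)*4,0,255).astype(np.uint8)
cv2.imwrite('pics/g9.png',np.hstack([g(s["frame"],(290,150,340,220)),g(t["frame"],(280,150,330,220))]))
E
```

```text
time_s: 17.23
tool_pos: [604.3, 50.1, 147.6]
orientation: [-1.57, 0.053, -0.055]
contact_force: [0.1, 1.2, 1.7]
width: 64.6
```

View pics/g9.png

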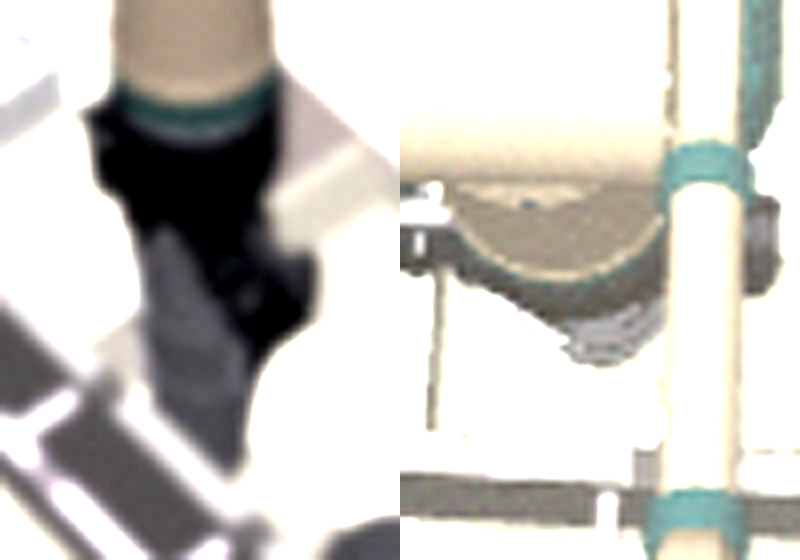

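Contact has begun: Fz has changed sign and z is starting to lag. One more small step to confirm.

```bash
python3 -m jog '{"claw":[-0.1,-0.1],"xyz":[[0,0.0005,0],[0,0,0]],"turn":[[0,0,0],[0,0,0]]}';python3 -m jog '{"claw":[-0.1],"xyz":[[0,0,0]],"turn":[[0,0,0]]}'
```

```text
time_s: 17.58
tool_pos: [604.5, 50.1, 147.3]
orientation: [-1.57, 0.053, -0.055]
contact_force: [0.3, 0.6, 4.2]
width: 65.0
time_s: 17.7
tool_pos: [604.5, 50.1, 147.3]
orientation: [-1.57, 0.053, -0.055]
contact_force: [0.6, 2.2, 3.9]
width: 65.0
```

The cup is seated with about 4 N. I let go gently.

```bash
python3 -m jog '{"claw":[0.65,0.8,1,1,1],"xyz":[[0,0,0],[0,0,0],[0,0,0],[0,0,0],[0,0,0]],"turn":[[0,0,0],[0,0,0],[0,0,0],[0,0,0],[0,0,0]]}';python3 plan.py 604 51 270 86.2
python3 -m jog '{"claw":[1,1,1,1,1],"xyz":[[0,-0.005,0],[0,-0.01,0],[0,-0.02,0],[0,-0.03,0],[0,-0.06,0]],"turn":[[0,0,0],[0,0,0],[0,0,0],[0,0,0],[0,0,0]]}';python3 plan.py 604 51 270 86.2
```

```text
time_s: 18.32
tool_pos: [604.1, 49.9, 146.7]
orientation: [-1.57, 0.054, -0.054]
contact_force: [-1.0, -0.4, 0.5]
width: 85.3
t 18.32 pos [604.0594  49.8903 146.701 ] yaw 86.06878744323835 w 85.32452795794394 F [-1.0183 -0.4382  0.4732]
shift in current tool (m) [-0.0002 -0.1233  0.0011] | in target tool [-0.0001 -0.1233  0.0011]
turn deg (tool) [ 0.0006 -0.1312 -0.0098] J [-0.0323  0.3941  1.5944 -0.      1.1533 -1.5345]
time_s: 18.95
tool_pos: [602.8, 50.0, 271.3]
orientation: [-1.57, 0.058, -0.05]
contact_force: [-0.3, 0.6, -0.2]
width: 85.0
t 18.95 pos [602.7654  49.9509 271.3242] yaw 86.06645492363674 w 84.95015992160165 F [-0.3403  0.5697 -0.1655]
shift in current tool (m) [0.0012 0.0013 0.0011] | in target tool [0.0012 0.0013 0.0011]
turn deg (tool) [ 0.0049 -0.1336 -0.2783] J [-0.0324  0.3133  1.3986  0.0001  1.4346 -1.5345]
```

```bash
python3 -m jog '{"claw":[1,1,1,1,1],"xyz":[[0,-0.03,0],[0,0,0],[0,0,0],[0,0,0],[0,0,0]],"turn":[[0,10,0],[0,10,0],[0,10,0],[0,10,0],[0,10,0]]}' && python3 -m jog '{"claw":[-0.39,-0.39,-0.39,-0.39],"xyz":[[0,0,0],[0,0,0],[0,0,0],[0,0,0]],"turn":[[0,10,0],[0,10,0],[0,10,0],[0,9.9,0]]}' && python3 plan.py 482 -6.7 280 -3.8
```

```text
time_s: 19.58
tool_pos: [604.1, 49.9, 302.8]
orientation: [-1.441, 0.738, -0.739]
contact_force: [-0.3, 0.9, 0.3]
width: 85.4
time_s: 20.08
tool_pos: [604.1, 49.9, 302.8]
orientation: [-1.173, 1.262, -1.263]
contact_force: [-0.5, 0.9, -1.0]
width: 26.3
t 20.07 pos [604.1229  49.9328 302.7853] yaw -4.155610730234966 w 26.31938866719994 F [-0.542   0.8754 -1.0039]
shift in current tool (m) [ 0.0653  0.0226 -0.1177] | in target tool [ 0.0646  0.0228 -0.1181]
turn deg (tool) [-0.0696 -0.3556 -0.0068] J [-0.0323  0.2999  1.3419  0.0001  1.4986  0.0402]
```

```bash
python3 -m jog '{"claw":[-0.39,-0.39,-0.39,-0.39,-0.39],"xyz":[[0.016,0,-0.04],[0.016,0,-0.045],[0.016,0,-0.045],[0.016,0,-0.04],[0,0,-0.01]],"turn":[[0,-0.35,0],[0,0,0],[0,0,0],[0,0,0],[0,0,0]]}' && python3 plan.py 482 -6.7 167 -3.8
python3 - <<'E'
from ov import *
s=snap("side","side10");t=snap("top","top10")
cv2.imwrite('pics/o10.png',np.hstack([cv2.resize(cv2.convertScaleAbs(x["frame"][c[1]:c[3],c[0]:c[2]],alpha=2),(400,400),interpolation=cv2.INTER_CUBIC) for x,c in((s,(280,140,380,240)),(t,(270,130,370,230)))]))
E
```

```text
time_s: 20.7
tool_pos: [418.2, -3.1, 302.9]
orientation: [-1.178, 1.254, -1.256]
contact_force: [1.0, 0.3, 0.5]
width: 26.2
t 20.7 pos [418.2308  -3.1329 302.919 ] yaw -3.563052284213319 w 26.202776395842474 F [1.0309 0.3171 0.5035]
shift in current tool (m) [-0.0005  0.136   0.0637] | in target tool [-0.0007  0.1359  0.0639]
turn deg (tool) [-0.0792  0.2369  0.021 ] J [-0.174   0.0052  1.7044 -0.0002  1.4306 -0.1118]
```

View pics/o10.png

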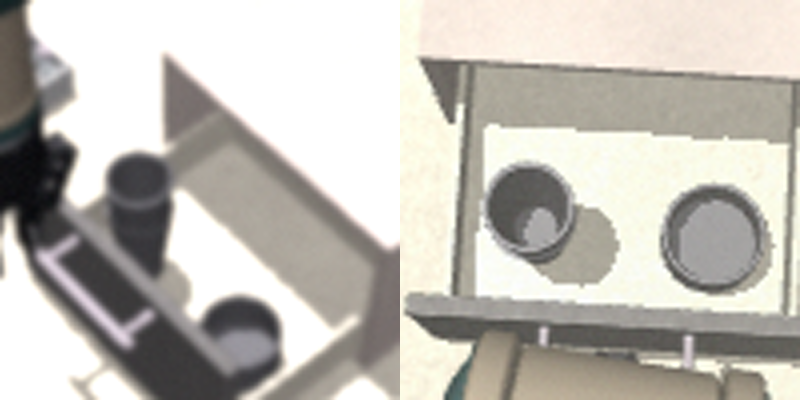

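```bash
python3 - <<'E'
from ov import *
s=load("side10");t=load("top10")
print(tri(t,(302.25,182.8),s,(314.75,185.2)))
it=[((604.1,51.2),22,(0,0,255)),((604.1,51.2),67,(0,255,0))]
a=ov(s,it,(290,150,340,220),8);b=ov(t,it,(280,150,330,220),8)
cv2.imwrite('pics/o10b.png',np.hstack([a,b]))
E
```

```text
(array([601.86151858,  51.23919704, 164.14326037]), np.float64(2.6230172120400255))
```

View pics/o10b.png

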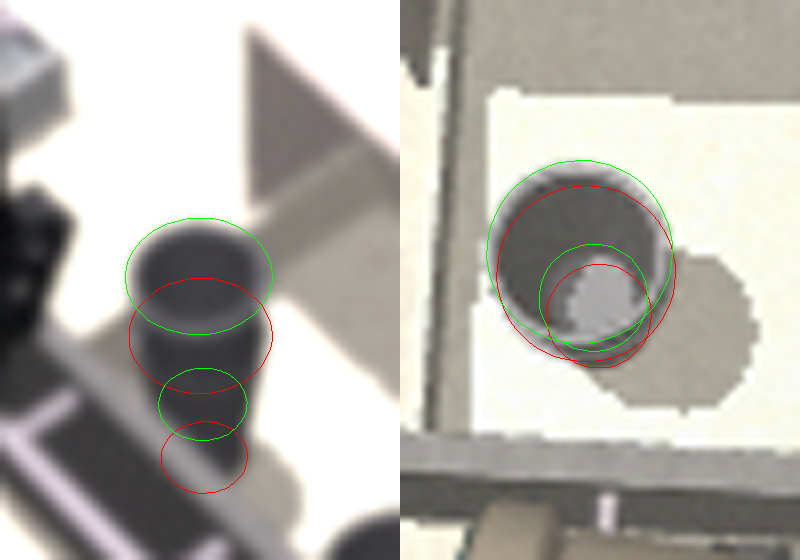

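The nested pair matches the model, coaxial and 45 mm up. I locate the handle again and return to it.

```bash
python3 - <<'E'
from ov import *
s=load("side10")
a=atz(s,290,203.75,165);b=atz(s,311.75,225.75,165);print(a,b,(a+b)/2,np.linalg.norm(a-b))
E
python3 -m jog '{"claw":[-0.39,-0.39,-0.39,-0.39,-0.39],"xyz":[[0,0,0.03],[0,0.02,0.034],[0,0.04,0],[0,0.03,0],[0,0,0]],"turn":[[0,0.2,0],[0,0,0],[0,0,0],[0,0,0],[0,0,0]]}' && python3 plan.py 483 -7 167 -3.8
```

```text
[485.26682058  51.80745194 165.        ] [477.80684289 -66.06383069 165.        ] [481.53683174  -7.12818938 165.        ] 118.10711466546017
time_s: 21.42
tool_pos: [484.2, -6.2, 209.6]
orientation: [-1.181, 1.26, -1.253]
contact_force: [-0.5, -0.9, 0.1]
width: 26.0
t 21.43 pos [484.1884  -6.2429 209.6178] yaw -3.649232616709247 w 26.02261096059107 F [-0.5043 -0.8807  0.0874]
shift in current tool (m) [ 0.0009  0.0426 -0.0009] | in target tool [ 0.0008  0.0426 -0.0011]
turn deg (tool) [ 0.2811  0.1507 -0.0465] J [-0.157   0.1702  1.7536  0.0004  1.2227 -0.0934]
```

```bash
python3 -m jog '{"claw":[-0.39,-0.39,-0.39,-0.39,-0.39],"xyz":[[0.001,0.01,-0.001],[0,0.012,0],[0,0.012,0],[0,0.008,0],[0,0,0]],"turn":[[0,0,0],[0,0,0],[0,0,0],[0,0,0],[0,0,0]]}' && python3 plan.py 483 -7 167 -3.8 && python3 -m jog '{"claw":[-1,-1,-1,-1],"xyz":[[0,0,0],[0,0,0],[0,0,0],[0,0,0]],"turn":[[0,0,0],[0,0,0],[0,0,0],[0,0,0]]}' 50 
```

```text
time_s: 22.05
tool_pos: [482.8, -7.7, 169.1]
orientation: [-1.179, 1.258, -1.256]
contact_force: [-0.8, -0.2, 0.2]
width: 26.4
t 22.05 pos [482.7928  -7.6782 169.1407] yaw -3.6900502428192006 w 26.420066937676722 F [-0.7943 -0.1663  0.2401]
shift in current tool (m) [-0.0007  0.0021  0.0002] | in target tool [-0.0007  0.0021  0.0002]
turn deg (tool) [ 0.0764  0.1099 -0.0133] J [-0.1602  0.2021  1.8229  0.0001  1.1179 -0.0959]
time_s: 22.55
tool_pos: [483.4, -7.8, 170.1]
orientation: [-1.178, 1.256, -1.257]
contact_force: [-0.5, -0.9, 1.2]
width: 8.8
```

The bar is gripped. I push in smoothly.

```bash
python3 -m jog '{"claw":[-1,-1,-1,-1,-1],"xyz":[[0,0,0.004],[0,0,0.008],[0,0,0.01],[0,0,0.01],[0,0,0.01]],"turn":[[0,0,0],[0,0,0],[0,0,0],[0,0,0],[0,0,0]]}' && python3 -m jog '{"claw":[-1,-1,-1,-1,-1],"xyz":[[0,0,0.01],[0,0,0.01],[0,0,0.01],[0,0,0.01],[0,0,0.01]],"turn":[[0,0,0],[0,0,0],[0,0,0],[0,0,0],[0,0,0]]}' && python3 plan.py 634 -17.4 167 -3.8
```

```text
time_s: 23.18
tool_pos: [526.4, -10.8, 170.1]
orientation: [-1.178, 1.255, -1.257]
contact_force: [-3.0, -2.2, 6.2]
width: 9.3
time_s: 23.8
tool_pos: [576.3, -14.4, 170.1]
orientation: [-1.178, 1.255, -1.258]
contact_force: [-1.4, -2.9, 4.9]
width: 9.2
t 23.8 pos [576.2959 -14.3856 170.0877] yaw -3.6762304452993724 w 9.154590920375092 F [-1.4207 -2.9306  4.9418]
shift in current tool (m) [-0.0007  0.0031  0.0578] | in target tool [-0.0008  0.0031  0.0578]
turn deg (tool) [-0.0579  0.1237  0.0709] J [-0.1449  0.3327  1.6292 -0.0012  1.1786 -0.0803]
```

```bash
python3 -m jog '{"claw":[-1,-1,-1,-1,-1],"xyz":[[0,0,0.01],[0,0,0.01],[0,0,0.01],[0,0,0.01],[0,0,0.008]],"turn":[[0,0,0],[0,0,0],[0,0,0],[0,0,0],[0,0,0]]}' && python3 plan.py 634 -17.4 167 -3.8
```

```text
time_s: 24.42
tool_pos: [624.3, -17.8, 170.1]
orientation: [-1.179, 1.254, -1.258]
contact_force: [-2.5, -3.5, 4.8]
width: 8.7
t 24.43 pos [624.3469 -17.8237 170.0848] yaw -3.678369144177208 w 8.686984269831537 F [-2.5451 -3.4752  4.8245]
shift in current tool (m) [-0.001   0.0031  0.0096] | in target tool [-0.0011  0.0031  0.0096]
turn deg (tool) [-0.0805  0.1216  0.103 ] J [-0.1389  0.4003  1.5205 -0.0018  1.2193 -0.0741]
```

```bash
python3 -m jog '{"claw":[-1,-1,-1,-1],"xyz":[[0,0,0.006],[0,0,0.005],[0,0,0.003],[0,0,0]],"turn":[[0,0,0],[0,0,0],[0,0,0],[0,0,0]]}';python3 -m jog '{"claw":[-1,-1,-1],"xyz":[[0,0,0.003],[0,0,0.003],[0,0,0]],"turn":[[0,0,0],[0,0,0],[0,0,0]]}'
```

```text
time_s: 24.92
tool_pos: [638.6, -18.8, 170.1]
orientation: [-1.178, 1.253, -1.259]
contact_force: [0.7, -4.4, 4.9]
width: 9.2
time_s: 25.3
tool_pos: [643.7, -19.2, 170.1]
orientation: [-1.179, 1.254, -1.258]
contact_force: [-0.6, -5.2, 5.7]
width: 9.2
```

```bash
python3 -m jog '{"claw":[-1,-1,-1],"xyz":[[0,0,0.003],[0,0,0.002],[0,0,0]],"turn":[[0,0,0],[0,0,0],[0,0,0]]}';python3 -m jog '{"claw":[-1,-1,-1],"xyz":[[0,0,0.002],[0,0,0.001],[0,0,0]],"turn":[[0,0,0],[0,0,0],[0,0,0]]}'
```

```text
time_s: 25.68
tool_pos: [646.6, -19.4, 170.1]
orientation: [-1.182, 1.258, -1.256]
contact_force: [-4.7, -5.7, 7.3]
width: 9.1
time_s: 26.05
tool_pos: [646.7, -19.4, 170.0]
orientation: [-1.187, 1.262, -1.253]
contact_force: [-11.0, -4.9, 10.0]
width: 9.4
```

Motion stopped at x=646.6 and the force rose to 11 N, so the drawer is at its stop. I release and lift away.

```bash
python3 -m jog '{"claw":[-0.39,-0.39,-0.39,-0.39,-0.39],"xyz":[[0,0,-0.002],[0,0,-0.001],[0,0,0],[0,-0.01,0],[0,-0.03,0]],"turn":[[0,0,0],[0,0,0],[0,0,0],[0,0,0],[0,0,0]]}' 40; python3 -m jog '{"claw":[-0.39,-0.39,-0.39,-0.39,-0.39],"xyz":[[0,-0.04,0],[0,-0.05,-0.02],[0,0,-0.06],[0,0,-0.06],[0,0,-0.06]],"turn":[[0,0,0],[0,0,0],[0,0,0],[0,0,0],[0,0,0]]}';python3 -m jog '{"claw":[-0.39,-0.39,-0.39],"xyz":[[0,0,-0.03],[0,0,0],[0,0,0]],"turn":[[0,0,0],[0,0,0],[0,0,0]]}'
python3 - <<'E'
from ov import *
s=snap("side","side11");t=snap("top","top11")
cv2.imwrite('pics/o11.png',np.hstack([cv2.resize(cv2.convertScaleAbs(x["frame"][c[1]:c[3],c[0]:c[2]],alpha=2),(400,400),interpolation=cv2.INTER_CUBIC) for x,c in((s,(290,110,430,250)),(t,(260,80,400,220)))]))
E
```

```text
time_s: 26.68
tool_pos: [647.2, -18.0, 208.9]
orientation: [-1.18, 1.259, -1.254]
contact_force: [0.7, 0.2, 0.5]
width: 25.9
time_s: 27.3
tool_pos: [446.9, -5.2, 300.6]
orientation: [-1.177, 1.255, -1.257]
contact_force: [-0.6, -0.0, 1.0]
width: 26.4
time_s: 27.68
tool_pos: [419.7, -3.7, 300.6]
orientation: [-1.176, 1.254, -1.258]
contact_force: [1.4, 0.2, -0.4]
width: 26.1
```

View pics/o11.png

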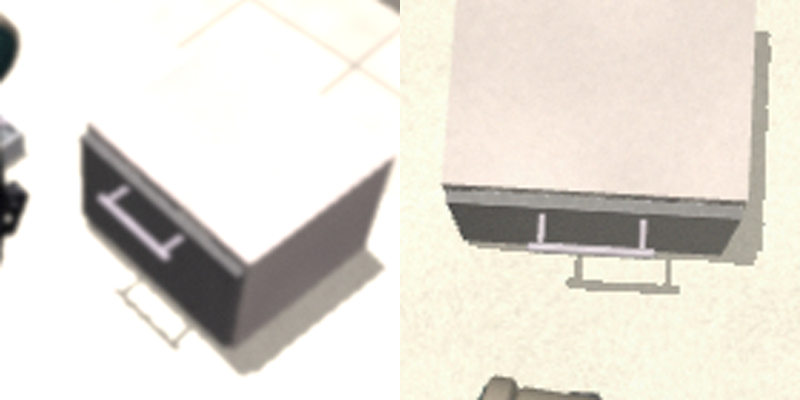

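View pics/top11.png

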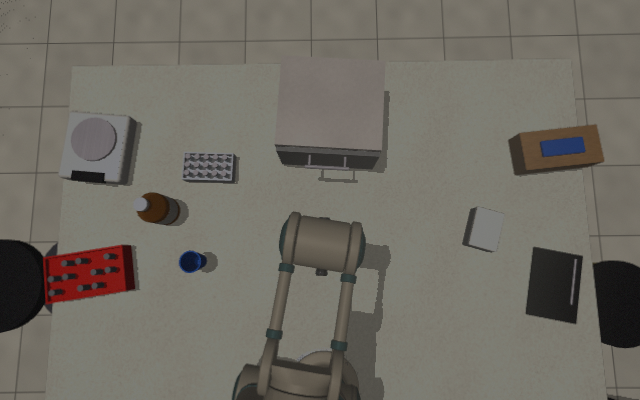

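The drawer face is flush in both views, and the bottle, tray and tip box are where they started. The bar is 47 mm ahead of the unit's front edge: 35 mm plus a front about 12 mm thick.

```bash
python3 -c "
from h import *
o=observe();print(o['time_s'],o['contact_force']);print(job_done())"
```

```text
27.775 [-0.16610126 -0.27932645 -0.67186643]
the job is handed in; nothing more can be done
None
```

The job is handed in at 27.8 s, with the loose cup standing in its twin in the drawer and the drawer pushed shut. No verdict was reported.

- **Opening:** I pulled the drawer out by about 150 mm by its handle, which left it well over 100 mm open.
- **Cup:** I gripped the grey cup by its rim and lowered it in 1 mm and then 0.5 mm steps until it touched with about 4 N, then let go. A picture with the drawer still open showed it upright and coaxial with the stored cup, in line with 45 mm standing out. My separate reading of the rim was less precise: about 3 mm low at 164 mm, with the two cameras' rays 2.6 mm apart.
- **Shutting:** I gripped the handle and pushed until it stopped moving and the force rose to about 11 N. The bar ended about 47 mm in front of the unit's front edge, which matches a shut drawer if its front is about 12 mm thick, as it looks in the pictures.
- **Last checks:** The drawer face is flush in both camera views, and the bottle, vial tray, tip box and blue cup are where they started. The arm is clear, with contact force near zero.
- **Not checked:** I could not see the cups or the dish after the drawer closed. They were upright just before, and I pushed at no more than 0.08 m/s.

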